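# Close the waffle-stick caddy: fold its flap over and tuck it under the lip

## Robot

A 6-joint arm with a two-finger parallel gripper is mounted at the origin on the work surface. World frame = base frame: x ahead of the robot, y to its left, z up, the work surface at z = 0. Lengths are in m, angles in degrees, forces in N, time in s.
With the tool pointing down it reaches from about 0.35 to 0.875 m from the base axis. Payload 4.2 kg.
Tool frame: the origin (TCP) lies midway between the tips of the shut fingers; the grasp point (between the pads) lies 19 mm behind it; z points along the fingers, x is the direction in which the jaws open and shut, and the axes are right-handed (so a half turn about z gives the same grasp; the last joint's range is limited). The gripper opens to 87 mm and grips with 3 to 60 N. Pads are 19 mm wide; open, the fingers measure 117 mm over their backs; the gripper's body (75 mm by 190 mm) begins 51 mm behind the grasp point.
Start: joints at [-48.266, 22.042, 0.453, 0, -68.411, -14.817], TCP at [0.283, -0.557, 0.223] pointing down, gripper open.
Joint ranges: [-179.83, 179.83], [-69.29, 118.12], [-61.27, 80.66], [-181.25, 117.63], [-171.15, -9.14], [-177.46, 177.46]. Speed limits (degrees/s): [159.86, 159.86, 180, 180, 180, 180].

## Interface

Orientations are given as [roll, pitch, yaw] about the fixed x, y, z axes, in that order (R = Rz(yaw) Ry(pitch) Rx(roll)).
In Python, from bench import observe, imaging, order, nets gives the robot as it stands.
- The arm moves only by the tool servo_tool, never from a script. Its argument "steps" is a list of rows, each a list of 7 numbers: the closure, from -1 (fully open) to 1 (shut), so that 0 is half open, then the shift along the world's x, y, z in mm, then the turn, a rotation vector about the world's x, y, z in degrees. A call has 1 to 5 rows; each row is the pose to reach, as a shift and turn from the pose measured when the call began; what a row does not reach only later rows make up. A row lasts 1/8 s, in which the tool goes at most 62.5 mm and 10.7 degrees, less where a joint would pass 70% of its speed; a pose out of reach is approached as far as the arm can. A call with a gripper value outside its range is refused whole. The fingers move at their own pace and stop on an object; "grip_force" is the grip in N (left out, the last holds). Time passes only in rows, so rows that repeat a pose let the fingers close. It gives the time, the measured TCP pose, the force and the opening at its end, in the units of the state.
- observe(): the state, without advancing time (a new reading comes with each control period).
- imaging.grab_frame(name): name is "side" or "top" or "wrist"; returns the picture (384x512x3 uint8, red, green, blue); there is no depth.
- imaging.camera_model(name): a dict with "fx", "fy", "cx", "cy" (pixels), "origin" and "orientation" of the camera in the world. Camera axes: x right, y up, looking along -z (the intrinsics and any distortion apply to the point x, -y, -z); pixel columns grow to the right and rows downward; lengths in m; the calibration is good to about 2 mm. A picture is of the moment at which its call begins: read the wrist's pose just before it. camera_model takes no time and is no camera call; for the wrist camera it gives the pose at the moment of the call.
- order.job_done(): hands the job in, once; it reports no verdict.
Trained networks look in the newest picture that a camera, given by its name, has taken for a name from the list of things; names that differ only in an ending like _2 or _b are one class to them, and where a whole thing is asked for, a point or a joint stands for the part that bears it (a point fixed in the world has none). Each returns a list of dicts, best first, with "conf" (0 to 1); they miss things now and then, are a little off and sometimes report something else, mostly with a low value. They report only what shows in the picture. A call takes as long as a camera call.
- nets.recognise(camera, label): "rect" ([left, top, right, bottom] in pixels, round what is visible of it).
The state is a dict: "t": time; "joint_pos": joint angles; "joint_vel": joint speeds; "joint_efforts": joint torques, N m; "tcp_pos": TCP position; "eef_rot": TCP orientation; "wrist_force": force on the tool from outside, world axes, zero at the start; "wrist_torque": the same for the moment, N m; "gripper_width": finger opening in m.
Only numpy, scipy, OpenCV 4.12 (cv2) and the standard library are available. Lean on these libraries where they do the work, as an engineer would, in place of code of your own. Each camera call takes 0.05 s, during which the arm holds its last target. There are 200 camera calls.

## Task

Close the stick caddy on the stall's counter: with closed fingertips push its standing flap over until it lies flat on the opening, then press it down and push it along until its free edge is tucked fully under the retaining lip, so that it stays shut when you let go. Only push and press with the fingertips: do not pinch the flap, and leave the squeeze bottle, the jug and the waffle where they are.

Things in the scene. Friction and masses are not known exactly. Their poses are not given: they have to be found in the camera images.
- caddy: Grey plastic stick caddy, fixed: open box 200 mm (x) by 130 mm (y), 60 mm high, 5 mm walls, wooden sticks inside up to 44 mm. Origin: centre of underside; +x points from the flap's hinge to the lip. Hinge axis along y, 62.5 mm up, at x = -90 mm + joint tuck. The end wall at x = 100 mm is 74.5 mm high. Hinge cheeks 67 mm high stand at x -103 to -53, y 65 to 69 mm on both sides.
- lip (a point): Middle of the inner edge of the retaining lip, at x 76, y 0, z 72.5 mm in the caddy's frame. The lip is a fixed grey shelf, full width, 4 mm thick, from x 76 to 100 mm; its underside is 70.5 mm up, 5.5 mm above the top face of the flat flap. The flap must lie within about 0.03 rad of flat to pass under it.
- flap (a joint): Flap angle, rad: 0 = flat on the opening, pi/2 = upright, at most 2.0 = leaning back away from the lip. Sprung open with friction: it stands still where it starts (1.35 to 1.85), takes about 1 N near its free edge to fold and hold down, and springs back up to about 1 rad if let go while flat and untucked.
- tuck (a joint): Slide of the flap with its hinge pin in slots, m: 0 = drawn back (it starts within 1 mm of this), 0.020 = fully home against a stop, towards the lip (caddy +x). It takes about 3 N to slide and stays where it is left; folding does not move it. At 0 the flat flap's edge lies 6 mm short of the lip; fully home it reaches 14 mm beneath.
- flap_edge (a point): Middle of the flap's free edge, on its outer face (up when flat), 160 mm from the hinge axis. The flap is a white plastic panel 116 mm wide, 5 mm thick; its outer face lies 2.5 mm off the hinge axis. Axes here: x from hinge to free edge, y along the hinge, z out of the outer face.
- ramp_foot (a point): Foot of the thumb ramp on the flap's outer face, 94 mm from the hinge axis; axes as flap_edge. The ramp is a white wedge 90 mm wide: a steep 8 mm step facing the hinge, then a slope down to nothing at 140 mm. The face from 10 to 94 mm is plain: a fingertip set there presses the flap down and, moved towards the lip, pushes against the step.
- lining: The flap's underside: a thin white sheet 151 by 110 mm (3 mm short of the free edge and of the sides) that moves with it. Origin on the hinge axis, axes as flap_edge. Fingers that press on it and on the cover at the same time are pinching the flap.
- syrup: Bystander: yellow squeeze bottle, 60 mm across, 150 mm high, standing loose beside the caddy. Origin: centre of its underside.
- jug: Bystander: pale blue batter jug with a white lid, 94 mm across, 140 mm high, its handle reaching 75 mm from the axis, standing loose beside the caddy. Origin: centre of its underside.
- waffle: Bystander: round golden waffle, 96 mm across, 21 mm thick, lying loose beyond the lip end of the caddy, with a flat wooden stick reaching 113 mm from its centre along its +x. Origin: centre of its underside.
- cover: The flap's outer sheet with the thumb ramp: white, 157 by 116 mm, moves with the flap. Origin on the hinge axis, axes as flap_edge. This is the face to push and press on.

How it is judged:
By the outcome, as a careful person would: the job done as asked, in the order asked, and still so for the second after the job is handed in, with the robot touching nothing.
It also fails if it takes over 38 s, if anything falls off the work surface, if the arm or the gripper's body presses on something with over 40 N, if the wrist force passes 120 N, or if a joint passes its speed limit or range.

## Working session

There is one attempt and no reset: what is moved stays moved. The work goes in short steps, Python scripts to look and compute and a tool call to move; the robot and the scene stay as the last step left them, time stands still between calls to the robot, and variables do not carry over. Pictures are saved under pics/ and viewed, about 8 in all and at most 12, crops included, and the job is handed in when it is done.

Besides the shell and the picture viewer there is one more tool, called after ">>>" by a JSON object that holds its "op" and its "data". servo_tool: Moves the arm, as the interface text tells. Its arguments: {"type":"object","properties":{"steps":{"type":"array","items":{"type":"array","items":{"type":"number"}}},"grip_force":{"type":"number"}},"required":["steps"]}

```bash
mkdir -p pics; python3 - <<'E'
from bench import observe, imaging, nets
import cv2,numpy as np
s=observe();print(s)
ims=[]
for c in["side","top"]:
    im=imaging.grab_frame(c);cv2.imwrite(f"pics/{c}0.png",im[:,:,::-1])
    print(c,imaging.camera_model(c))
    for l in["caddy","cover","syrup","jug","waffle"]:
        print(l,[(np.round(d["rect"]).tolist(),round(d["conf"],2)) for d in nets.recognise(c,l)[:2]])
E
```

```text
{'t': 0.0, 'joint_pos': array([-4.82653025e+01,  2.20893248e+01,  3.77904825e-01, -2.92095136e-02,
       -6.84132606e+01, -1.48148403e+01]), 'joint_vel': array([-0.01714955, -0.05441635, -0.02370115,  0.0494297 ,  0.05471244,
       -0.00875122]), 'joint_efforts': array([ 4.45041433e-04, -3.90664208e+01,  1.87411970e+01,  4.22015145e+00,
        1.10574957e-02, -2.17911652e-04]), 'tcp_pos': array([ 0.28267364, -0.55671553,  0.22146139]), 'eef_rot': array([-1.79994354e+02, -1.27477177e-01,  1.16909075e+02]), 'wrist_force': array([0.06111898, 0.24087768, 0.70233657]), 'wrist_torque': array([-0.01058364, -0.00132718,  0.00599866]), 'gripper_width': 0.08708880726214692}
side {'fx': 404.4647499930813, 'fy': 404.4647499930813, 'cx': 249.67794263596477, 'cy': 190.2517427374935, 'origin': array([0.44478489, 0.75029123, 0.6472657 ]), 'orientation': array([  53.10900381,   -0.66561291, -165.57544455])}
caddy [([308.0, 116.0, 338.0, 190.0], 0.73), ([239.0, 118.0, 332.0, 214.0], 0.67)]
cover [([315.0, 118.0, 335.0, 186.0], 0.89)]
syrup [([293.0, 111.0, 318.0, 162.0], 0.96)]
jug [([216.0, 172.0, 261.0, 244.0], 0.76)]
waffle [([192.0, 161.0, 235.0, 188.0], 0.85), ([237.0, 116.0, 335.0, 216.0], 0.46)]
top {'fx': 372.43690771710595, 'fy': 372.43690771710595, 'cx': 253.13972923111666, 'cy': 199.46552583493494, 'origin': array([0.53179567, 0.04231549, 0.87063771]), 'orientation': array([  4.69082915,  -0.52138729, -91.60377023])}
caddy []
cover [([287.0, 245.0, 359.0, 268.0], 0.84)]
syrup [([381.0, 204.0, 429.0, 233.0], 0.82)]
jug [([288.0, 252.0, 363.0, 266.0], 0.53)]
waffle [([294.0, 92.0, 341.0, 155.0], 0.76)]
```

```bash
python3 - <<'E'
import cv2,numpy as np
a=cv2.imread("pics/side0.png")[80:280,150:400];b=cv2.imread("pics/top0.png")[60:330,190:510]
cv2.imwrite("pics/a.png",cv2.resize(a,None,fx=3,fy=3,interpolation=cv2.INTER_CUBIC));cv2.imwrite("pics/b.png",cv2.resize(b,None,fx=2.2,fy=2.2,interpolation=cv2.INTER_CUBIC))
E
```

```text
(no output)
```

View pics/a.png

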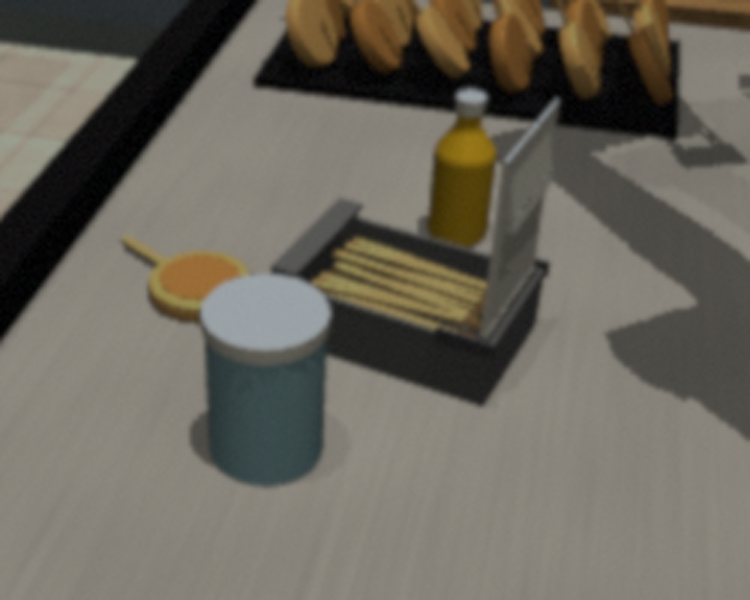

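View pics/b.png

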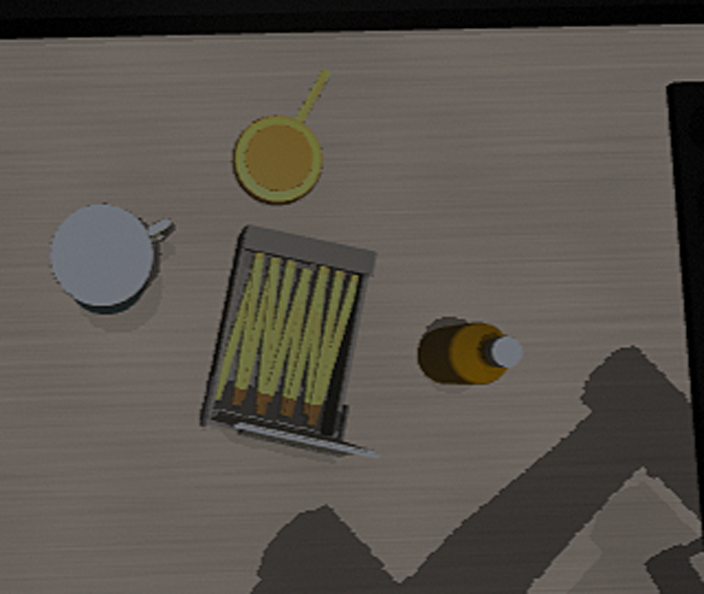

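```bash
cat > h.py <<'E'
import numpy as np
from scipy.spatial.transform import Rotation as R
def proj(cam,P):
    p=R.from_euler('xyz',cam["orientation"],degrees=True).inv().apply(np.atleast_2d(P)-cam["origin"])
    return np.c_[cam["cx"]+cam["fx"]*p[:,0]/-p[:,2], cam["cy"]-cam["fy"]*p[:,1]/-p[:,2]]
def C2W(q,P): # caddy mm -> world m
    return R.from_euler('z',q[2],degrees=True).apply(np.atleast_2d(P)/1000.)+[q[0],q[1],0]
def flapP(phi,r,y,n,tuck=0): # n above hinge axis along outer normal
    return [-90+tuck+r*np.cos(phi)-n*np.sin(phi), y, 62.5+r*np.sin(phi)+n*np.cos(phi)]
E
python3 - <<'E'
from h import *
from bench import imaging
from scipy.optimize import least_squares
S=imaging.camera_model("side");T=imaging.camera_model("top")
top=[((247,226),(100,65,74.5)),((376,252),(100,-65,74.5)),((241,248),(76,65,74.5)),((371,274),(76,-65,74.5)),((203,424),(-103,69,67))]
side=[((273,268),(100,65,74.5)),((345,200),(100,-65,74.5)),((362,208),(76,-65,74.5)),((482,404),(-100,65,0))]
ft=[((236,428),58),((378,456),-58)];fs=[((558,100),-58),((505,160),58)]
ut=lambda a:np.array([190+a[0]/2.2,60+a[1]/2.2]);us=lambda a:np.array([150+a[0]/3,80+a[1]/3])
def f(q):
    r=[proj(T,C2W(q,p))[0]-ut(a) for a,p in top]+[proj(S,C2W(q,p))[0]-us(a) for a,p in side]
    r+=[proj(T,C2W(q,flapP(q[3],160,y,0)))[0]-ut(a) for a,y in ft]+[proj(S,C2W(q,flapP(q[3],160,y,0)))[0]-us(a) for a,y in fs]
    return np.ravel(r)
o=least_squares(f,[.5,0,-12,1.5],loss='soft_l1',x_scale=[.1,.1,10,.3]);print(o.x);print(f(o.x).reshape(-1,2).round(1))
q=o.x
for n,p in dict(edge=flapP(q[3],160,0,2.5),lip=(76,0,72.5),hinge=(-90,0,62.5)).items(): print(n,C2W(q,p).round(4))
E
```

```text
[  0.56263429  -0.11467135 -13.40497912   1.57312794]
[[-0.3 -0.5]
 [-0.1 -0.1]
 [ 0.2  0.2]
 [ 0.2  0.7]
 [-1.   1.4]
 [-0.8 -1.1]
 [-2.1 -1.4]
 [ 0.  -1.9]
 [ 0.5  0.3]
 [-0.8 -0.5]
 [ 0.6  0.6]
 [-0.4 -1. ]
 [ 0.3 -0.1]]
edge [[ 0.4723 -0.0931  0.2225]]
lip [[ 0.6366 -0.1323  0.0725]]
hinge [[ 0.4751 -0.0938  0.0625]]
```

>>> {"op": "servo_tool", "data": {"steps": [[0.5, 15, 40, 45, 0, 0, 10], [1, 35, 95, 55, 0, 0, 20], [1, 55, 155, 55, 0, 0, 30], [1, 72, 215, 55, 0, 0, 40], [1, 90, 275, 55, 0, 0, 49.7]], "grip_force": 20}}

```text
t: 1.23
tcp_pos: [0.373, -0.2812, 0.2779]
eef_rot: [-180.0, 0.1, 166.9]
wrist_force: [0.9, -0.3, 0.5]
gripper_width: 0.0449
```

>>> {"op": "servo_tool", "data": {"steps": [[1, 20, 60, 0, 0, 0, 0], [1, 38, 120, 0, 0, 0, 0], [1, 54, 180, 0, 0, 0, 0], [1, 54, 200, 0, 0, 0, 0], [1, 54, 200, 0, 0, 0, 0]]}}

```text
t: 1.85
tcp_pos: [0.4271, -0.0799, 0.2781]
eef_rot: [180.0, 0.1, 167.1]
wrist_force: [0.3, -0.8, 0.2]
gripper_width: 0.0015
```

```bash
cat >> h.py <<'E'
Q=[.56263,-.11467,-13.4]
def ramp(r): return 8*(140-r)/46 if 94<=r<=140 else 0
def tip(phi,r,tuck=0,half=15,dz=0):
    p=np.array(flapP(phi,r,0,2.5+ramp(r),tuck))+[-half,0,dz]
    return C2W(Q,p)[0]
E
python3 - <<'E'
from h import *
from bench import observe
p0=observe()["tcp_pos"];print(p0, C2W(Q,(-140,0,0)))
for phi,r in [(1.57,148),(1.4,148),(1.2,148),(1.0,148),(.8,148),(.6,148),(.5,140),(.45,120),(.4,105),(.4,90),(.4,70),(.3,70),(.2,70),(.1,70),(0,70)]:
    w=tip(phi,r); print(phi,r,w.round(4),((w-p0)*1000).round(0))
E
```

```text
[ 0.42710837 -0.07986804  0.27814796] [[ 0.42644138 -0.08222529  0.        ]]
1.57 148 [ 0.4582 -0.0898  0.2105] [ 31. -10. -68.]
1.4 148 [ 0.4826 -0.0956  0.2088] [ 55. -16. -69.]
1.2 148 [ 0.5104 -0.1022  0.2013] [ 83. -22. -77.]
1.0 148 [ 0.5362 -0.1084  0.1884] [109. -29. -90.]
0.8 148 [ 0.559  -0.1138  0.1704] [ 132.  -34. -108.]
0.6 148 [ 0.5779 -0.1183  0.1481] [ 151.  -38. -130.]
0.5 140 [ 0.5788 -0.1185  0.1318] [ 152.  -39. -146.]
0.45 120 [ 0.5631 -0.1148  0.1201] [ 136.  -35. -158.]
0.4 105 [ 0.5513 -0.112   0.1113] [ 124.  -32. -167.]
0.4 90 [ 0.5402 -0.1093  0.0999] [ 113.  -29. -178.]
0.4 70 [ 0.5223 -0.1051  0.0921] [  95.  -25. -186.]
0.3 70 [ 0.5248 -0.1057  0.0856] [  98.  -26. -193.]
0.2 70 [ 0.5267 -0.1061  0.0789] [ 100.  -26. -199.]
0.1 70 [ 0.528  -0.1064  0.072 ] [ 101.  -27. -206.]
0 70 [ 0.5286 -0.1066  0.065 ] [ 101.  -27. -213.]
```

>>> {"op": "servo_tool", "data": {"steps": [[1, 0, -2, -40, 0, 0, 0], [1, 0, -2, -67, 0, 0, 0], [1, 0, -2, -67, 0, 0, 0]]}}

```text
t: 2.22
tcp_pos: [0.4256, -0.083, 0.2096]
eef_rot: [-179.9, -0.2, 167.0]
wrist_force: [0.4, 0.6, -0.1]
gripper_width: 0.0001
```

>>> {"op": "servo_tool", "data": {"steps": [[1, 20, -4, 0, 0, 0, 0], [1, 38, -8, 0, 0, 0, 0], [1, 57, -13, -1, 0, 0, 0], [1, 85, -19, -8, 0, 0, 0], [1, 111, -25, -21, 0, 0, 0]]}}

```text
t: 2.85
tcp_pos: [0.5387, -0.1092, 0.1908]
eef_rot: [-179.9, 0.1, 167.0]
wrist_force: [-0.2, 0.2, -0.3]
gripper_width: 0.0002
```

```bash
python3 - <<'E'
from bench import observe, imaging
import cv2
im=imaging.grab_frame("side")[60:260,180:380,::-1];cv2.imwrite("pics/c.png",cv2.resize(im,None,fx=2.5,fy=2.5,interpolation=cv2.INTER_CUBIC))
s=observe();print(s["t"],s["tcp_pos"],s["wrist_force"])
E
```

```text
2.9 [ 0.54057061 -0.10954588  0.18820925] [ 3.55562526 -0.59855822 -0.10101534]
```

View pics/c.png

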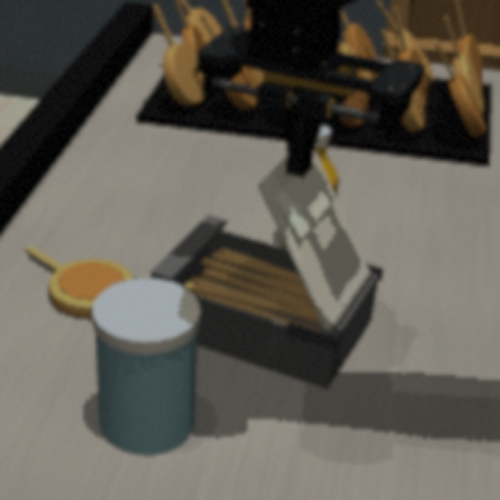

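Flap is at about 1 rad with the finger behind its upper edge (pic 3). Continuing down and back over the ramp.

>>> {"op": "servo_tool", "data": {"steps": [[1, 19, -4, -18, 0, 0, 0], [1, 37, -9, -40, 0, 0, 0], [1, 38, -9, -56, 0, 0, 0], [1, 30, -7, -63, 0, 0, 0], [1, 22, -5, -69, 0, 0, 0]]}}

```text
t: 3.52
tcp_pos: [0.5619, -0.1145, 0.1199]
eef_rot: [-179.9, 0.1, 167.0]
wrist_force: [-0.4, -0.1, 0.9]
gripper_width: 0.0003
```

>>> {"op": "servo_tool", "data": {"steps": [[1, -7, 1, -6, 0, 0, 0], [1, -14, 2, -13, 0, 0, 0], [1, -25, 4, -23, 0, 0, 0], [1, -38, 7, -29, 0, 0, 0], [1, -42, 9, -33, 0, 0, 0]]}}

```text
t: 4.15
tcp_pos: [0.5189, -0.1054, 0.0868]
eef_rot: [-179.9, 0.0, 167.0]
wrist_force: [0.7, -0.4, 2.7]
gripper_width: 0.0003
```

```bash
python3 - <<'E'
from bench import observe, imaging
import cv2
im=imaging.grab_frame("side")[60:260,180:380,::-1];cv2.imwrite("pics/d.png",cv2.resize(im,None,fx=2.5,fy=2.5,interpolation=cv2.INTER_CUBIC))
s=observe();print(s["t"],s["tcp_pos"],s["wrist_force"])
E
```

```text
4.2 [ 0.51866897 -0.10526596  0.08646009] [-0.98459182  0.46106987  1.14320196]
```

View pics/d.png

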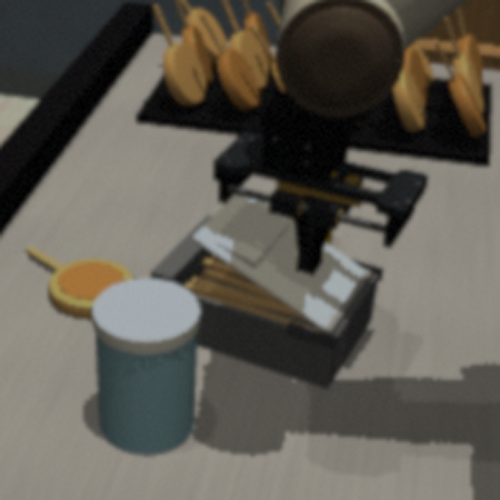

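>>> {"op": "servo_tool", "data": {"steps": [[1, 2, 0, -7, 0, 0, 0], [1, 4, -1, -14, 0, 0, 0], [1, 5, -1, -19, 0, 0, 0], [1, 5, -1, -22, 0, 0, 0], [1, 5, -1, -22, 0, 0, 0]]}}

```text
t: 4.82
tcp_pos: [0.5239, -0.1063, 0.0649]
eef_rot: [-179.9, -0.0, 167.0]
wrist_force: [-1.7, -0.1, 5.9]
gripper_width: 0.0004
```

>>> {"op": "servo_tool", "data": {"steps": [[1, 0, 0, -2, 0, 0, 0], [1, 0, 0, -2, 0, 0, 0]]}}

```text
t: 5.08
tcp_pos: [0.5248, -0.1065, 0.0644]
eef_rot: [-179.8, 0.1, 167.1]
wrist_force: [-4.0, 1.3, 9.7]
gripper_width: 0.0005
```

```bash
python3 - <<'E'
from bench import observe, imaging
import cv2
im=imaging.grab_frame("side")[110:230,220:370,::-1];cv2.imwrite("pics/e.png",cv2.resize(im,None,fx=4,fy=4,interpolation=cv2.INTER_CUBIC))
s=observe();print(s["t"],s["tcp_pos"],s["wrist_force"])
E
```

```text
5.125 [ 0.52475399 -0.10648869  0.06441108] [-2.6784485   0.50500519 10.86084545]
```

View pics/e.png

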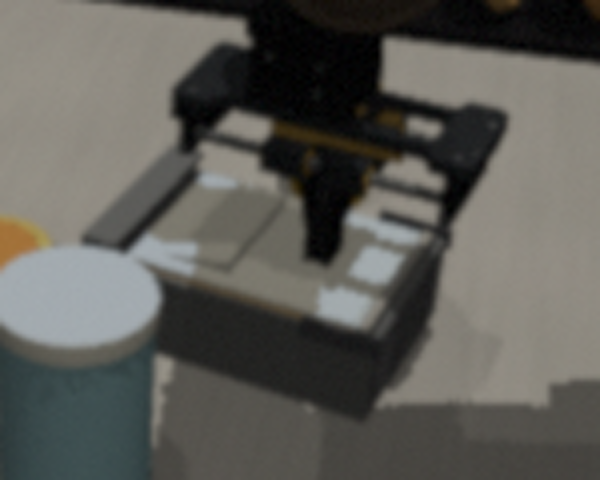

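The flap lies flat (pic 5), tip behind the step. Sliding toward the lip under pressure.

>>> {"op": "servo_tool", "data": {"steps": [[1, 7, -1.7, -2, 0, 0, 0], [1, 14, -3.3, -2, 0, 0, 0], [1, 20, -4.8, -2, 0, 0, 0], [1, 25, -6, -2, 0, 0, 0], [1, 29, -7, -2, 0, 0, 0]]}}

```text
t: 5.75
tcp_pos: [0.5494, -0.1133, 0.0634]
eef_rot: [-179.7, -0.4, 167.0]
wrist_force: [-11.0, 4.4, 16.6]
gripper_width: 0.0007
```

>>> {"op": "servo_tool", "data": {"steps": [[1, 4, -1, -2, 0, 0, 0], [1, 8, -2, -2, 0, 0, 0], [1, 12, -2.9, -2, 0, 0, 0], [1, 15, -3.6, -2, 0, 0, 0], [1, 15, -3.6, -2, 0, 0, 0]]}}

```text
t: 6.38
tcp_pos: [0.5611, -0.1169, 0.0626]
eef_rot: [-179.6, -0.9, 167.0]
wrist_force: [-8.4, 3.1, 17.0]
gripper_width: 0.0004
```

>>> {"op": "servo_tool", "data": {"steps": [[1, 4, -0.7, -1, 0, 0, 0], [1, 8, -1.7, -1, 0, 0, 0], [1, 11, -2.4, -1, 0, 0, 0], [1, 13, -2.8, -1, 0, 0, 0], [1, 13, -2.8, -1, 0, 0, 0]]}}

```text
t: 7.0
tcp_pos: [0.5723, -0.1198, 0.0627]
eef_rot: [-179.5, -1.1, 167.0]
wrist_force: [-5.3, 1.3, 11.8]
gripper_width: 0.0003
```

>>> {"op": "servo_tool", "data": {"steps": [[1, 2, -0.4, -1, 0, 0, 0], [1, 4, -0.8, -1, 0, 0, 0], [1, 4, -0.8, -1, 0, 0, 0]]}}

```text
t: 7.38
tcp_pos: [0.5749, -0.1207, 0.0627]
eef_rot: [-179.5, -1.3, 167.1]
wrist_force: [-6.1, 2.6, 11.0]
gripper_width: 0.0009
```

Not yet against a stop; pushing on.

>>> {"op": "servo_tool", "data": {"steps": [[1, 2, -0.4, -1, 0, 0, 0], [1, 4, -0.8, -1, 0, 0, 0], [1, 6, -1.2, -1, 0, 0, 0], [1, 6, -1.2, -1, 0, 0, 0]]}}

```text
t: 7.88
tcp_pos: [0.5762, -0.1214, 0.062]
eef_rot: [-179.4, -1.9, 167.0]
wrist_force: [-11.0, 4.8, 13.2]
gripper_width: 0.0003
```

```bash
python3 - <<'E'
from bench import observe, imaging
import cv2
im=imaging.grab_frame("side")[110:230,220:370,::-1];cv2.imwrite("pics/f.png",cv2.resize(im,None,fx=4,fy=4,interpolation=cv2.INTER_CUBIC))
s=observe();print(s["t"],s["tcp_pos"],s["wrist_force"])
E
```

```text
7.925 [ 0.57621115 -0.12142051  0.0619304 ] [-10.9038146    4.88752899  13.49895834]
```

View pics/f.png

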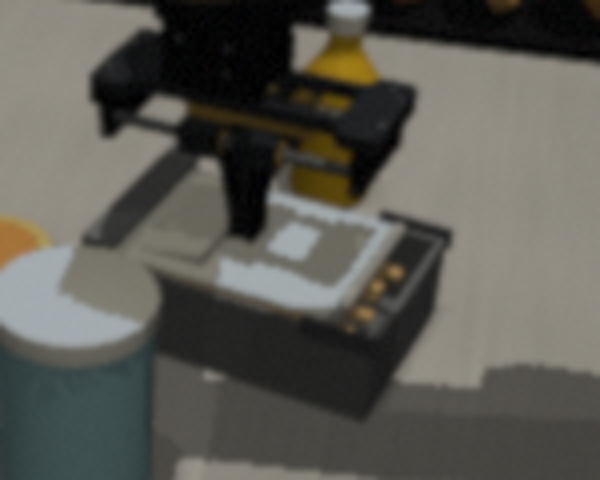

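>>> {"op": "servo_tool", "data": {"steps": [[1, 4, -0.7, -1, 0, 0, 0], [1, 8, -1.4, -1, 0, 0, 0], [1, 10, -1.8, -1, 0, 0, 0], [1, 10, -1.8, -1, 0, 0, 0]]}}

```text
t: 8.43
tcp_pos: [0.5763, -0.1219, 0.0604]
eef_rot: [-179.2, -3.2, 166.9]
wrist_force: [-18.2, 9.2, 17.8]
gripper_width: 0.0004
```

>>> {"op": "servo_tool", "data": {"steps": [[1, 2, -0.4, 1, 0, 1, 0], [1, 0, 0, 4, 0, 2, 0], [1, -4, 1, 15, 0, 3, 0], [1, -6, 1, 50, 0, 3, 0], [1, -15, 3, 100, 0, 3, 0]]}}

```text
t: 9.05
tcp_pos: [0.5607, -0.1189, 0.1594]
eef_rot: [-178.5, -6.3, 166.8]
wrist_force: [1.5, -0.4, 0.2]
gripper_width: 0.0007
```

>>> {"op": "servo_tool", "data": {"steps": [[1, -40, 10, 40, 0, 0, 0], [1, -90, 20, 80, 0, 0, 0], [1, -130, 30, 100, 0, 0, 0], [1, -130, 30, 100, 0, 0, 0], [1, -130, 30, 100, 0, 0, 0]]}}

```text
t: 9.68
tcp_pos: [0.431, -0.0888, 0.259]
eef_rot: [-178.5, -6.3, 166.8]
wrist_force: [-0.0, -0.4, -0.1]
gripper_width: 0.0008
```

```bash
python3 - <<'E'
from bench import observe, imaging
from h import *
import cv2
s=observe();print(s["t"],s["tcp_pos"],s["wrist_force"])
for c,(x,y,w,h,f) in dict(side=(220,110,150,120,4),top=(200,90,240,180,3)).items():
    im=imaging.grab_frame(c)[y:y+h,x:x+w,::-1];cv2.imwrite(f"pics/g_{c}.png",cv2.resize(im,None,fx=f,fy=f,interpolation=cv2.INTER_CUBIC))
    for t in(0,10,20):print(c,t,((proj(imaging.camera_model(c),C2W(Q,[[4+t,45,65],[4+t,45,73],[4+t,-45,73],[-90+t,58,65]]))-[x,y])*f).round().tolist())
E
```

```text
9.675 [ 0.43100244 -0.08883859  0.25897888] [-0.0319167  -0.38377584 -0.05972502]
side 0 [[231.0, 271.0], [231.0, 260.0], [288.0, 193.0], [364.0, 325.0]]
side 10 [[216.0, 267.0], [217.0, 256.0], [274.0, 189.0], [349.0, 321.0]]
side 20 [[202.0, 262.0], [202.0, 252.0], [260.0, 185.0], [333.0, 316.0]]
top 0 [[305.0, 353.0], [307.0, 352.0], [430.0, 378.0], [262.0, 478.0]]
top 10 [[308.0, 340.0], [310.0, 339.0], [433.0, 364.0], [265.0, 464.0]]
top 20 [[311.0, 326.0], [312.0, 325.0], [435.0, 351.0], [268.0, 450.0]]
```

View pics/g_side.png

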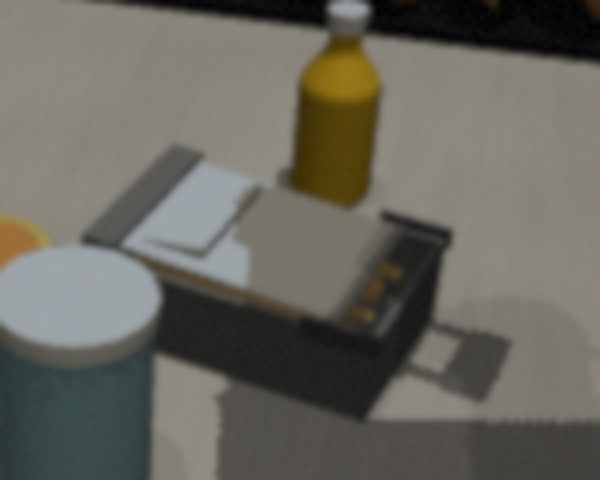

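View pics/g_top.png

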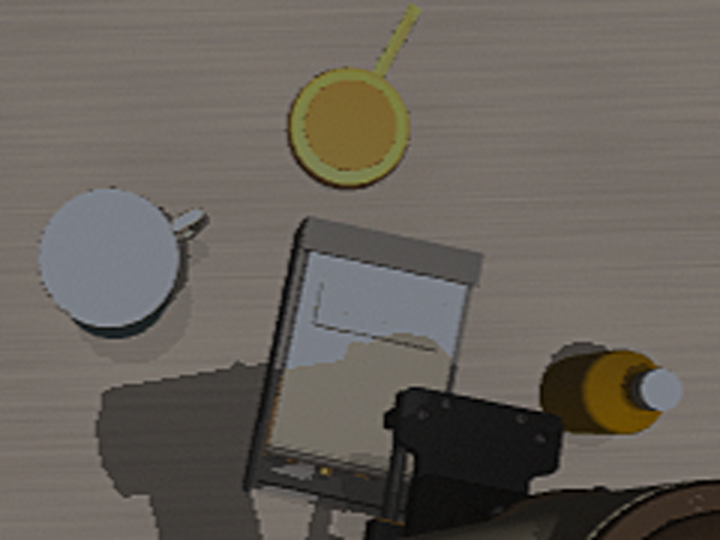

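```bash
python3 -c "
from bench import order;print(order.job_done())"
```

```text
the job is handed in; nothing more can be done
None
```

The caddy is shut and I handed the job in at about 9.8 s. I gave no verdict of my own beyond the checks below, and the interface reports none.

**What I did:** With closed fingertips I pushed the standing flap over from behind. I then slid the tip back over the thumb ramp onto the plain face and pressed the flap flat. Pushing on the step, I slid it towards the lip until it stopped. At the end it did not move under about 20 N along the slide.

**Last checks, arm clear and wrist force near zero:**
- **Tuck:** in the top view the step's right end is at pixel (435, 350), against (435, 351) predicted for fully home. Its left end is at (315, 325), against (311, 326).
- **Flap:** it stayed flat, with its edge under the lip, after I let go.
- **Bystanders:** the bottle, jug and waffle appear where they were. I judged this by eye from the pictures and did not measure it.

**One disagreement:** while I pushed, the tip sat about 5 mm further towards the lip than I expected at full home. I had assumed the closed fingers reach 15 mm ahead of the TCP; the difference fits about 10 mm instead. The final picture does not depend on that assumption.

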